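# Sort left- and right-hand pipe brackets into their trays

## Task

Sort the three loose toed steel brackets on the bench into left-hand and right-hand: each left-hand one goes in the tray whose fixed pattern is left-hand, each right-hand one in the tray with the right-hand pattern. Set each down gently without dropping it, so that it lies flat on its foot on the floor of the tray with its lug upright, none stacked on another. Leave the bracket without a toe and everything else on the bench where it is.

Things in the scene. Friction and masses are not known exactly. Their poses are not given: they have to be found in the camera images.
- bracket_left_1: Steel bracket, 0.22-0.45 kg, lying on its foot plate, 90 (x) x 32 (y) x 6 mm. Grip: upright lug at the middle of the foot, 10 mm thick (y), 44 long (x), top 50 above the underside. Origin: centre of foot's underside, z up. Left hand: a flat toe 32 x 32 x 6 at the foot's +x end juts to +y (x 13 to 45, y 16 to 48): seen from above with the toe end far, it points left.
- bracket_left_2: Steel bracket, 0.22-0.45 kg, lying on its foot plate, 90 (x) x 32 (y) x 6 mm. Grip: upright lug at the middle of the foot, 10 mm thick (y), 44 long (x), top 50 above the underside. Origin: centre of foot's underside, z up. Left hand: a flat toe 32 x 32 x 6 at the foot's +x end juts to +y (x 13 to 45, y 16 to 48): seen from above with the toe end far, it points left.
- bracket_right: Steel bracket, 0.22-0.45 kg, lying on its foot plate, 90 (x) x 32 (y) x 6 mm. Grip: upright lug at the middle of the foot, 10 mm thick (y), 44 long (x), top 50 above the underside. Origin: centre of foot's underside, z up. Right hand (mirror image): a flat toe 32 x 32 x 6 at the foot's +x end juts to -y (x 13 to 45, y -48 to -16): seen from above with the toe end far, it points right.
- tray_left: Fixed grey tray with a left-hand pattern, on either side of the robot. Open bin 220 (x) x 180 (y) mm, walls 4 thick, 22 high, floor 4 thick. Origin: centre of the bin's underside, on the bench. Beyond the bin at +x (x 110 to 200) a ledge 12 high bears the pattern: a fixed bracket like the loose ones, lug along y, top 62 above the bench; its hand is the hand this tray takes.
- tray_right: Fixed grey tray with a right-hand pattern, on either side of the robot. Open bin 220 (x) x 180 (y) mm, walls 4 thick, 22 high, floor 4 thick. Origin: centre of the bin's underside, on the bench. Beyond the bin at +x (x 110 to 200) a ledge 12 high bears the pattern: a fixed bracket like the loose ones, lug along y, top 62 above the bench; its hand is the hand this tray takes.
- bracket_plain: Leave it alone: a steel bracket with the same foot and lug but no toe, so neither left nor right. Origin: centre of its underside; lug along x.
- pinion: Leave it alone: dark steel pinion gear standing upright, diameter 58, height 40 mm. Origin: centre of its underside.
- bearing: Leave it alone: flat steel ring, outer diameter 72, height 20 mm. Origin: centre of its underside.
- spanner: Leave it alone: steel spanner lying flat, 140 mm long along its x, origin at its middle on the underside.
- shim_block: Leave it alone: brass block 50 x 30 x 25 mm. Origin: centre of its underside.

How it is judged:
By the outcome, as a careful person would: the job done as asked, in the order asked, and still so for the second after the job is handed in, with the robot touching nothing.
It also fails if it takes over 64 s, if anything falls off the work surface, if the arm or the gripper's body presses on something with over 40 N, if the wrist force passes 120 N, or if a joint passes its speed limit or range.

## Robot

A 6-joint arm with a two-finger parallel gripper is mounted at the origin on the work surface. World frame = base frame: x ahead of the robot, y to its left, z up, the work surface at z = 0. Lengths are in m, angles in degrees, forces in N, time in s.
With the tool pointing down it reaches from about 0.325 to 0.775 m from the base axis. Payload 5.5 kg.
Tool frame: the origin (TCP) lies at the centre of the arm's flange, where the gripper is bolted on; the fingertips stand 182 mm ahead of it and the grasp point (between the pads) lies 163 mm ahead of it; z points along the fingers, y is the line along which they close (so a half turn about z gives the same grasp; the last joint's range is limited). The gripper opens to 88 mm and grips with 3 to 60 N. Pads are 20 mm wide; open, the fingers measure 115 mm over their backs; the gripper's body (75 mm by 178 mm) begins 61 mm behind the grasp point.
Start: joints at [-75.04, 5.22, 70.514, -0, 104.267, -3.249], TCP at [0.187, -0.57, 0.405] pointing down, gripper open.
Joint ranges: [-164.24, 164.24], [-49.07, 125.15], [9.68, 141.18], [-86.29, 266.29], [3.28, 154.24], [-151.56, 151.56]. Speed limits (degrees/s): [147.25, 147.25, 172.46, 180, 180, 180].

## Interface

Orientations are given as [roll, pitch, yaw] about the fixed x, y, z axes, in that order (R = Rz(yaw) Ry(pitch) Rx(roll)).
In Python, from station import r, eyes, job gives the robot as it stands (r), with the cameras (eyes) and the job (job). Calls block until the motion is done:
- r.reach(position, orientation): joint-space move of the TCP to a pose.
- r.servo_line(position, rotation=None, speed=0.15): straight line of the TCP; rotation=None keeps the orientation; speed is the mean speed in m/s.
- r.move_joints(angles): joint-space move.
- r.let_go() and r.grab(squeeze=None): open the fingers fully, or close them until they stop; squeeze is the grip in N (None keeps the last).
- r.wait(seconds).
- r.inverse_kinematics(position, orientation): joint angles nearest the present ones, or None.
- r.sense(): the state.
- eyes.snapshot(name): name is "side" or "top" or "wrist"; returns a dict with "frame" (384x512x3 uint8, red, green, blue), "fx", "fy", "cx", "cy" (pixels), "R" (3x3) and "t" (3): a world point X has camera coordinates R X + t. Camera axes: x right, y down, z forward; pixel columns grow to the right and rows downward; lengths in m; the calibration is good to about 2 mm. A picture is of the moment at which its call begins. There is no depth.
A pose or a line that the arm cannot do raises r.IKError and nothing moves.
- job.hand_in(): hands the job in; it is judged then, once.
The state is a dict: "clock": time; "joints": joint angles; "joint_vel": joint speeds; "joint_torque": joint torques, N m; "tcp_pos": TCP position; "orientation": TCP orientation; "contact_force": force on the tool from outside, world axes, zero at the start; "torque": the same for the moment, N m; "opening": finger opening in m; "gripper_force": force on a finger pad.
Only numpy, scipy, OpenCV 4.12 (cv2) and the standard library are available. Lean on these libraries where they do the work, as an engineer would, in place of code of your own. Each camera call takes 0.05 s, during which the arm holds its last target. There are 200 camera calls.

## Working session

There is one attempt and no reset: what is moved stays moved. The work goes in short steps, each a Python script; the robot and the scene stay as the last script left them, time stands still between calls to the robot, and variables do not carry over. Pictures are saved under pics/ and viewed, at most 10 in all, crops included, and the job is handed in when it is done.

```bash
mkdir -p pics; ls
python3 - <<'E'
from station import r, eyes, job
import cv2,pickle
d={}
for n in("top","side"):
    s=eyes.snapshot(n);d[n]=s
    cv2.imwrite(f"pics/{n}0.png",cv2.resize(s["frame"][:,:,::-1],(800,600),interpolation=cv2.INTER_CUBIC))
    print(n,s["fx"],s["fy"],s["cx"],s["cy"],s["R"],s["t"])
pickle.dump(d,open("d0.pkl","wb"))
print(r.sense())
E
```

```text
pics
station.py
top 385.7762056075412 385.7762056075412 255.43600319473776 182.7075428006819 [[ 0.06260813 -0.99803635  0.00191513]
 [-0.97789011 -0.06172773 -0.19980145]
 [ 0.19952732  0.01063641 -0.97983453]] [-0.02786751  0.60724134  1.01282133]
side 420.2045712238282 420.2045712238282 265.29625503329265 193.83741348106915 [[ 0.92318711 -0.38422251 -0.00993103]
 [-0.2814841  -0.658288   -0.69815729]
 [ 0.26171027  0.64732524 -0.71587553]] [-0.58001464  0.19928492  0.89504436]
{'clock': 0.1, 'joints': array([-7.50422283e+01,  5.25877077e+00,  7.05759742e+01, -9.92958847e-04,
        1.04266594e+02, -3.24867528e+00]), 'joint_vel': array([-0.005035  , -0.10602776, -0.2148002 , -0.14571065, -0.0133509 ,
       -0.01792978]), 'joint_torque': array([ 2.99207575e-03, -4.47856700e+01, -4.07570958e+01,  7.00547942e-02,
        2.84244987e-02, -1.23725226e-04]), 'tcp_pos': array([ 0.18747353, -0.5700117 ,  0.40361012]), 'orientation': array([-1.79898769e+02, -4.78163893e-03,  1.82061989e+01]), 'contact_force': array([0.3841259 , 0.45859822, 0.1966281 ]), 'torque': array([-0.01418452,  0.01782899,  0.00642926]), 'gripper_force': 0.0, 'opening': 0.0876775741405331}
```

View pics/top0.png

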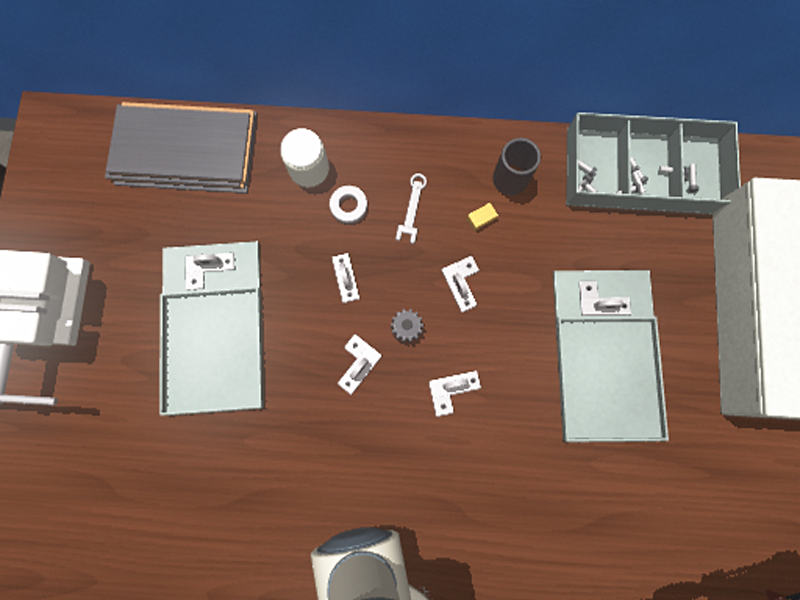

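View pics/side0.png

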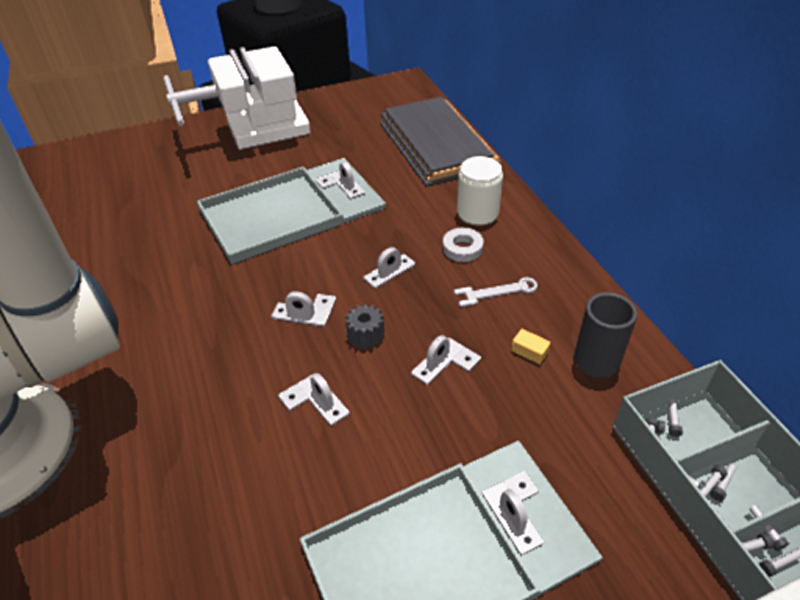

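Top view: the toed brackets are near (360,362), (462,283) and (455,390), and the plain one is at (346,277). Trays are at left (210,325) and right (610,355). I'll enlarge them to confirm the hands and get exact pixels.

Run:
```python
import cv2,pickle,numpy as np
d=pickle.load(open("d0.pkl","rb"))
def crop(n,u,v,w,h,k):
    im=d[n]["frame"][v:v+h,u:u+w,::-1]
    return cv2.resize(im,(w*k,h*k),interpolation=cv2.INTER_CUBIC)
cv2.imwrite("pics/topc.png",crop("top",205,155,110,115,5))
cv2.imwrite("pics/sidec.png",crop("side",165,145,150,135,5)[:600,:800])
a=crop("top",95,145,80,125,4);b=crop("top",350,165,80,125,4)
cv2.imwrite("pics/trays.png",np.hstack([a,b]))
```

```text
(no output)
```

View pics/topc.png

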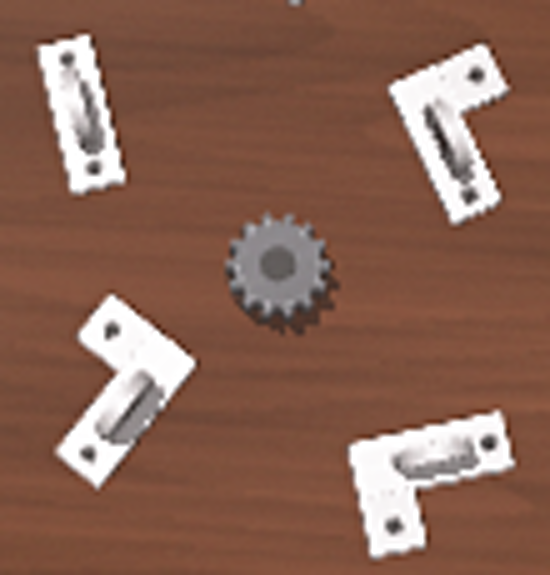

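View pics/sidec.png

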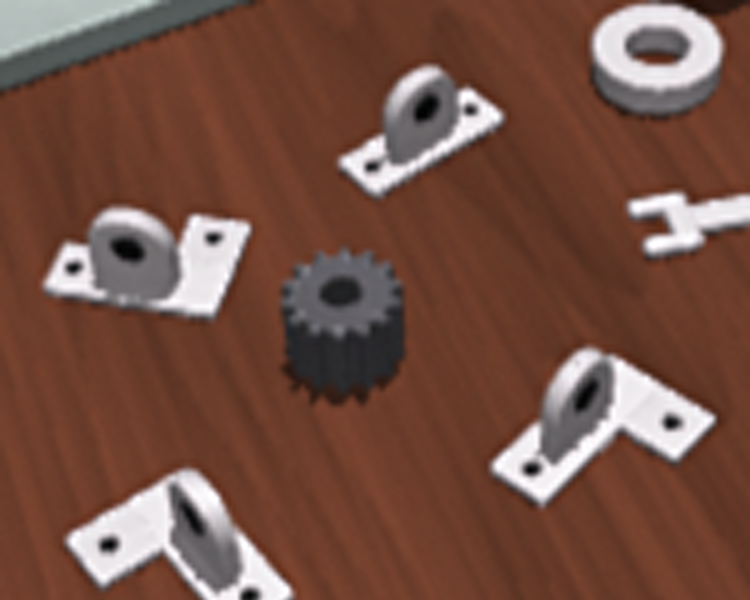

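View pics/trays.png

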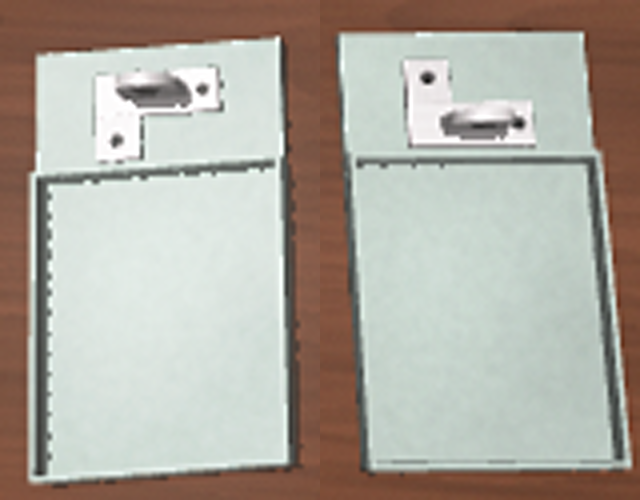

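Both views agree. The brackets at B (top crop 120,390) and C (430,470) are left-hand, and A (450,140) is right-hand. The left tray's pattern is left-hand and the right tray's is right-hand. Next I fit the poses from both views with height left free.

```bash
cat > fit.py <<'E'
import numpy as np,pickle
from scipy.optimize import least_squares
d=pickle.load(open("d0.pkl","rb"))
def proj(c,X):
    p=np.asarray(X)@np.asarray(c["R"]).T+c["t"]
    return p[:,:2]/p[:,2:]*[c["fx"],c["fy"]]+[c["cx"],c["cy"]]
def world(q,L):
    c,s=np.cos(q[2]),np.sin(q[2]);L=np.asarray(L,float)
    return np.c_[q[0]+c*L[:,0]-s*L[:,1],q[1]+s*L[:,0]+c*L[:,1],q[3]+L[:,2]]
def nat(p,k,o): return (np.asarray(p,float)+.5)/k-.5+o
def fit(obs,q0):
    f=lambda q:np.concatenate([(proj(d[n],world(q,L))-P).ravel() for n,L,P in obs])
    return min((least_squares(f,[*q0[:2],y,0],loss="soft_l1",f_scale=.7,x_scale=[.1,.1,1,.01]) for y in np.arange(-3,3.2,.75)),key=lambda s:s.cost),f
E
cat > go.py <<'E'
from fit import *
def outl(h):return [[.045,-.016*h,0],[-.045,-.016*h,0],[-.045,.016*h,0],[.045,.048*h,0],[.013,.048*h,0]]
T=lambda p:nat(p,5,[205,155]); S=lambda p:nat(p,5,[165,145])
oC=outl(1)
B=dict(
B=[("top",outl(1),T([(195,362),(98,488),(57,452),(112,294),(77,335)])),("side",outl(1),S([(213,318),(43,290),(63,242),(250,225),(190,214)]))],
C=[("top",oC,T([(348,448),(500,410),(515,464),(372,557),(425,546)])),("side",[oC[3],oC[4],oC[1]],S([(65,542),(103,587),(293,592)]))],
A=[("top",outl(-1),T([(389,89),(455,224),(500,202),(487,43),(510,88)])),("side",outl(-1)[1:],S([(490,466),(543,504),(717,418),(677,462)]))])
tr=[[.2,.09,.012],[.2,-.09,.012],[.11,.09,.022],[.11,-.09,.022],[-.11,.09,.022],[-.11,-.09,.022]]
F=lambda p:nat(p,1.5625,0)
B["TL"]=[("top",tr,nat([(36,55),(281,37),(32,175),(280,158),(28,480),(290,468)],4,[95,145])),("side",[tr[4],tr[5],tr[0],tr[1]],F([(198,205),(232,250),(345,159),(385,203)]))]
B["TR"]=[("top",tr,nat([(20,32),(263,32),(25,155),(278,152),(43,470),(311,467)],4,[350,165])),("side",[tr[4],tr[0],tr[1],tr[2]],F([(302,541),(519,443),(601,556),(462,467)]))]
res={}
for k,o in B.items():
    s,f=fit(o,(.5,0));q=s.x;res[k]=q
    print(k,np.round(q[[0,1,3]],4),"yaw",round(np.degrees(q[2])%360,1),"reach",round(np.hypot(*q[:2]),3),"res",np.round(f(q),1))
    if k in"ABC": print("  lug top pred top/side crop",np.round([(proj(d[n],world([*q[:3],q[3]-.006],[[0,0,.05]]))[0]-o)*5 for n,o in(("top",[205,155]),("side",[165,145]))]))
pickle.dump(res,open("res.pkl","wb"))
E
python3 go.py
```

```text
B [0.4594 0.0736 0.0075] yaw 325.4 reach 0.465 res [ 0.6  0.1  0.1  0.  -0.4  0.1 -0.2 -0.1 -0.2  0.5  0.1 -0.6 -0.3 -0.3
  0.2  0.3  0.2 -0.   0.3  0.5]
  lug top pred top/side crop [[120. 400.]
 [123. 215.]]
C [ 0.4434 -0.0998  0.0067] yaw 106.6 reach 0.455 res [-0.4 -0.5 -0.1 -0.1 -0.3  0.2  0.2  0.2  0.6 -0.2 -0.3 -0.2 -0.4 -0.1
  0.5  0.4]
  lug top pred top/side crop [[435. 450.]
 [195. 486.]]
A [ 0.624  -0.101   0.0078] yaw 27.7 reach 0.632 res [-0.1 -0.6 -0.3 -0.   0.7 -0.1 -0.1 -0.  -0.   0.6 -0.   0.4  0.1 -0.2
 -0.1  0.2 -0.1 -0.3]
  lug top pred top/side crop [[451. 126.]
 [577. 363.]]
TL [ 0.4775  0.3467 -0.0025] yaw 7.8 reach 0.59 res [ 0.1  0.  -0.2  0.2 -0.3 -0.8  0.1 -1.1  0.3  0.7 -0.2 -1.2 -0.5 -1.8
 -1.9  4.  -0.3 -0.   0.8  0.9]
TR [ 0.4727 -0.3803 -0.0046] yaw 4.1 reach 0.607 res [-0.9  0.5 -0.5 -0.   0.7 -0.5  0.  -0.3  1.1 -0.2 -0.7 -0.1 -1.  -0.1
  0.1  0.   1.4  3.1 -0.5 -0.5]
```

```bash
cat > act.py <<'E'
from station import r, eyes, job
from fit import *
res=pickle.load(open("res.pkl","rb"))
ZG=.163+.034
def pick(k,flip):
    x,y,a,_=res[k];yaw=np.degrees(a)+180*flip
    r.reach([x,y,ZG+.08],[180,0,yaw]); 
    r.servo_line([x,y,ZG],speed=.1); r.grab(40); 
    s=r.sense();print(k,"t",round(s["clock"],1),"open",round(s["opening"],4),"F",np.round(s["contact_force"],1))
    r.servo_line([x,y,ZG+.10],speed=.12)
    s=r.sense();print(" lifted open",round(s["opening"],4),"F",np.round(s["contact_force"],1),round(s["gripper_force"],1))
def carry(t,lx,ly,flip):
    q=res[t];c=world([*q[:3],0],[[lx,ly,0]])[0]
    r.reach([c[0],c[1],ZG+.10],[180,0,np.degrees(q[2])+180*flip]); return c
def lower(c):
    r.servo_line([c[0],c[1],ZG+.012],speed=.1); r.wait(.2)
    f0=r.sense()["contact_force"][2];z=ZG+.012
    while z>ZG-.004:
        z-=.0015; r.servo_line([c[0],c[1],z],speed=.02); f=r.sense()["contact_force"][2]-f0
        if f>1.5: break
    print(" set at foot z",round(z-ZG,4),"dF",round(f,1))
    r.let_go(); r.servo_line([c[0],c[1],z+.09],speed=.15); print(" t",round(r.sense()["clock"],1))
def snap(n,name):
    s=eyes.snapshot(n);cv2.imwrite(f"pics/{name}.png",cv2.resize(s["frame"][:,:,::-1],(800,600),interpolation=cv2.INTER_CUBIC));return s
import cv2
E
cat >> go.py <<'E'
print("z=0 tray fits")
for k in("TL","TR"):
    f=lambda q:np.concatenate([(proj(d[n],world([*q,0],L))-P).ravel() for n,L,P in B[k]])
    s=least_squares(f,res[k][:3],loss="soft_l1",f_scale=.7)
    print(k,np.round(s.x[:2],4),np.degrees(s.x[2])%360,np.round(f(s.x),1))
    res[k]=np.r_[s.x,0]
for k in"ABC": res[k][2]=(res[k][2]+np.pi)%(2*np.pi)-np.pi
for k in("TL","TR"): res[k][2]=(res[k][2]+np.pi)%(2*np.pi)-np.pi
pickle.dump(res,open("res.pkl","wb"))
E
python3 go.py | tail -5
python3 - <<'E'
from act import *
pick("B",1)
c=carry("TL",.053,-.012,1)
E
```

```text
z=0 tray fits
TL [0.477  0.3458] 7.794040843812281 [ 0.1 -0.1 -0.   0.1 -0.3 -0.8  0.3 -1.   0.2  0.9 -0.1 -1.  -0.7 -2.3
 -2.2  3.6 -0.3 -0.5  0.7  0.4]
TR [ 0.4722 -0.3803] 4.209650742085862 [-0.6  0.4 -0.  -0.2  1.  -0.5  0.6 -0.4  1.6  0.1  0.1  0.1 -1.7 -1.
 -0.1 -1.2  1.6  1.9 -0.7 -1.7]
B t 4.7 open 0.0099 F [ 1.1  1.  -0.5]
 lifted open 0.0099 F [ 1.3 -0.7 -2.3] 40.0
```

Run:
```python
from act import *
q=res["TL"];c=world([*q[:3],0],[[.053,-.012,0]])[0]
lower(c)
pick("C",0)
c=carry("TL",-.053,.012,1)
snap("side","side1")
```

```text
set at foot z 0.003 dF 6.8
 t 11.5
C t 15.3 open 0.0097 F [ 0.6  0.6 -0.6]
 lifted open 0.0099 F [-0.8 -0.3 -3.5] 40.0
```

View pics/side1.png

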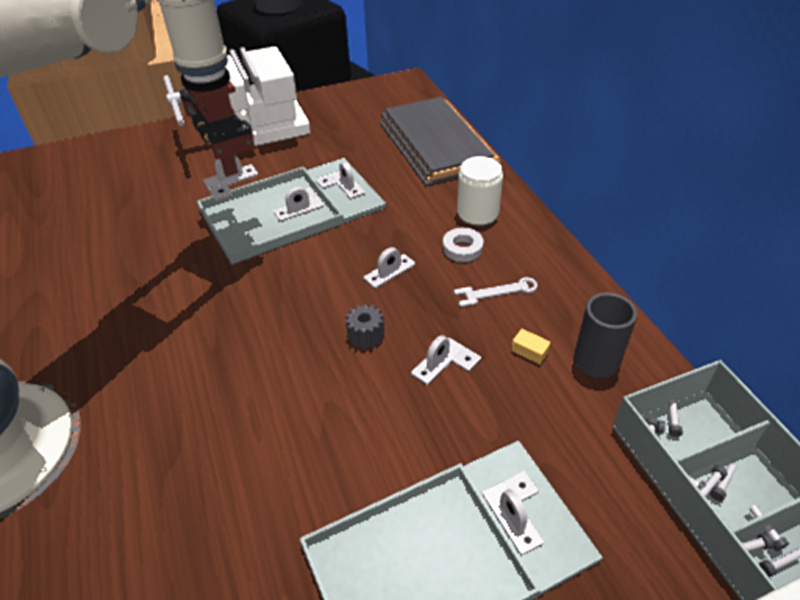

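The first bracket lies flat in the left tray at (298,203). C is held level over the near half at (228,180), with free floor below it.

Run:
```python
from act import *
q=res["TL"];lower(world([*q[:3],0],[[-.053,.012,0]])[0])
pick("A",0)
lower(carry("TR",0,.010,0))
r.reach([.45,-.2,.42],[180,0,20]);r.wait(.3)
s=snap("top","top2");a=s["frame"][145:270,95:175,::-1];b=s["frame"][165:290,350:430,::-1]
cv2.imwrite("pics/trays2.png",cv2.resize(np.hstack([a,b]),None,fx=4,fy=4,interpolation=cv2.INTER_CUBIC))
snap("side","side2");print(r.sense()["clock"])
```

```text
set at foot z 0.003 dF 7.3
 t 22.7
A t 26.7 open 0.0098 F [-0.8  1.2 -0.2]
 lifted open 0.0097 F [-0.3 -0.4 -2.8] 40.0
 set at foot z 0.0105 dF 2.0
 t 32.3
33.575
```

View pics/trays2.png

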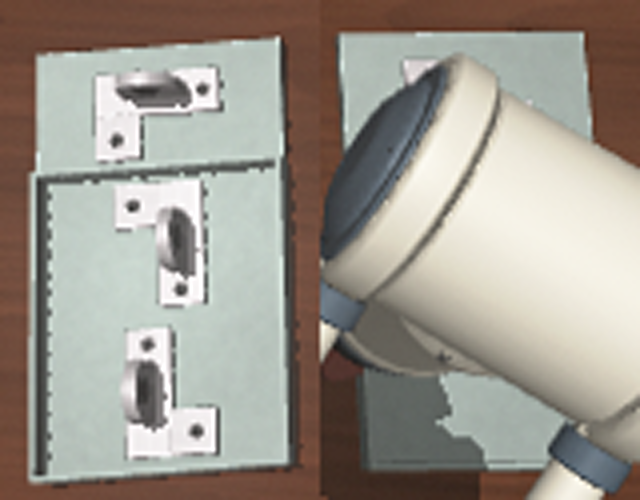

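View pics/side2.png

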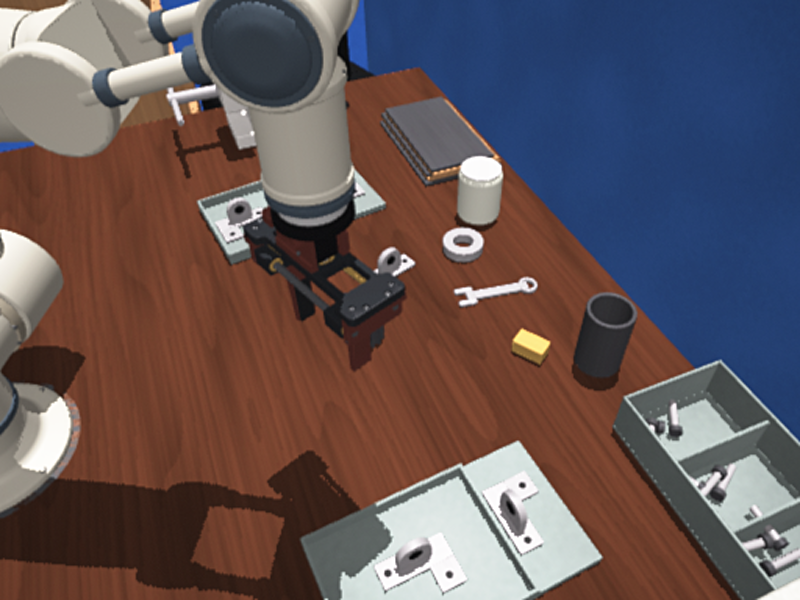

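Both left-hand brackets lie flat in the left tray. The right-hand one lies flat in its tray at (415,560), but a noisy force reading released it about 6 mm above the floor. I'll regrip it and set it down again, this time confirming contact.

Run:
```python
from act import *
q=res["TR"];c=world([*q[:3],0],[[0,.010,0]])[0]
r.reach([c[0],c[1],ZG+.09],[180,0,np.degrees(q[2])])
r.servo_line([c[0],c[1],ZG+.004],speed=.1);r.grab(40);print(r.sense()["opening"])
r.servo_line([c[0],c[1],ZG+.024],speed=.08);r.wait(.3)
fz=lambda:np.mean([(r.wait(.03),r.sense()["contact_force"][2])[1] for _ in range(4)])
f0=fz();z=ZG+.0085;r.servo_line([c[0],c[1],z],speed=.04);r.wait(.15)
while z>ZG-.001:
    z-=.001;r.servo_line([c[0],c[1],z],speed=.02);f=fz()-f0;print(round(z-ZG,4),round(f,1))
    if f>3:break
r.let_go();r.servo_line([c[0],c[1],z+.09],speed=.12)
r.reach([.187,-.57,.404] if 0 else [.40,.0,.40],[180,0,60]);r.wait(.3)
s=snap("top","top3");snap("side","side3");print(r.sense()["clock"])
cv2.imwrite("pics/both3.png",np.hstack([cv2.resize(s["frame"][60:300,80:440,::-1],(800,533)) ]))
```

```text
0.009961053246844149
0.0075 0.5
0.0065 -0.2
0.0055 -0.0
0.0045 0.0
0.0035 3.4
44.0833
```

View pics/both3.png

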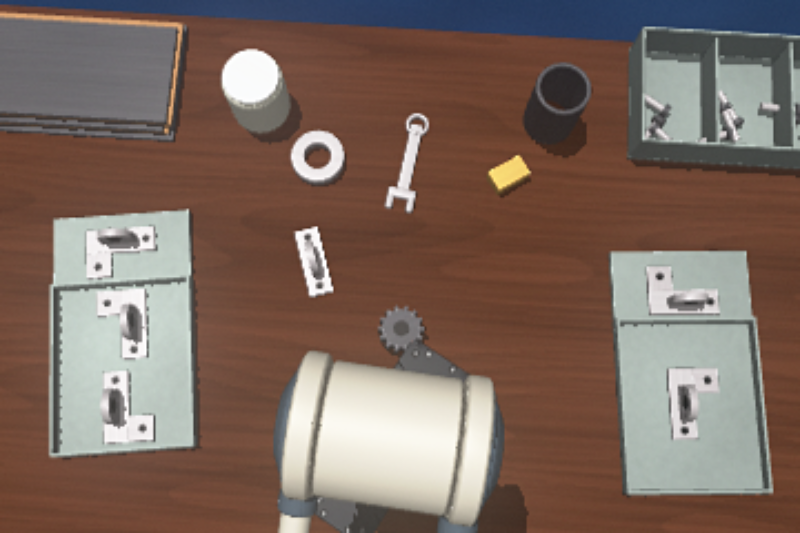

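View pics/side3.png

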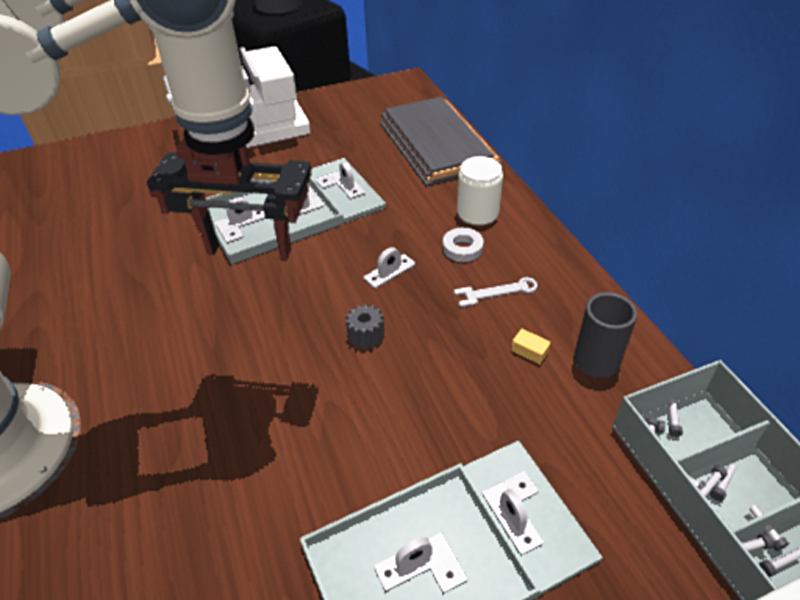

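The left-hand brackets sit flat in the left tray at (125,323) and (118,407). The right-hand one sits flat in the right tray at (688,403). The plain bracket and the other items haven't moved, and the arm is clear.

```bash
python3 -c "
from station import r, eyes, job
print(job.hand_in())"
```

```text
the job is handed in; nothing more can be done
None
```

The job is handed in at about 44 s: both left-hand brackets lie flat in the left-hand tray and the right-hand one flat in the right-hand tray, but on its first placement the right-hand one was released about 6 mm too high, so I regripped it and set it down gently before handing in.

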